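# Hold the loose drawer front for screwing

## Robot

A 6-joint arm with a two-finger parallel gripper is mounted at the origin on a cart in front of the work surface, level with it; the furniture and walls round the work are solid. World frame = base frame: x ahead of the robot, y to its left, z up, the work surface at z = 0. Lengths are in m, angles in rad, forces in N, time in s.
With the tool pointing down it reaches from about 0.375 to 0.975 m from the base axis. Payload 3.8 kg.
Tool frame: the origin (TCP) lies where the fingers leave the gripper's body, on its centre line; the fingertips stand 73 mm ahead of it and the grasp point (between the pads) lies 54 mm ahead of it (nose_length is the distance from the TCP to the fingertips, in m); z points along the fingers, y is the line along which they close (so a half turn about z gives the same grasp; the last joint's range is limited). The gripper opens to 85 mm and grips with 20 to 120 N. Pads are 22 mm wide; open, the fingers measure 114 mm over their backs; the gripper's body (76 mm by 85 mm) begins 54 mm behind the grasp point. The pads swing forward as they close: fully open they stand 13 mm farther back than shut.
Start: joints at [-1.34, 0.264, 1.604, -0, 1.274, -0.037], TCP at [0.179, -0.651, 0.304] pointing down, gripper open.
Joint ranges: [-2.63, 2.63], [-0.94, 2.18], [0.31, 2.57], [-1.31, 4.45], [0, 2.66], [-2.55, 2.55]. Speed limits (rad/s): [2.57, 2.57, 3.14, 3.14, 3.14, 3.14].

## Interface

Orientations are given as a rotation vector (axis times angle).
In Python, from workcell import read_state, read_camera, calibration, finish_job, look_for, cut_out, tip_of, nose_length gives the robot as it stands.
- The arm moves only by the tool step_arm, never from a script. Its argument "targets" is a list of rows, each a list of 3 entries, a list of its own where there are three numbers: the turn, a rotation vector about the tool's x, y, z in rad, then the shift along the tool's x, y, z in mm, then the finger opening in mm, from 0 to 85.4. In form: [[[ax, ay, az], [x, y, z], grip], ...]. A call has 1 to 5 rows; each row shifts and turns the commanded pose from where the row before left it, along the tool's axes as they then stand; what a row does not reach is not made up. A row lasts 1/12 s, in which the tool goes at most 41.7 mm and 7.16 degrees, less where a joint would pass 70% of its speed; a pose out of reach is approached as far as the arm can. A call with a gripper value outside its range is refused whole. The fingers move at their own pace and stop on an object; "grip_force" is the grip in N (left out, the last holds). Time passes only in rows, so rows that do not move let the fingers close. It gives the time, the measured TCP pose, the force, the opening and the grip force at its end, in the units of the state.
- read_state(): the state, without advancing time (a new reading comes with each control period).
- read_camera(name): name is "side" or "top"; returns the picture (384x512x3 uint8, red, green, blue); there is no depth.
- calibration(name): a dict with "camera_matrix" (3x3 intrinsics, pixels), "dist_coeffs" ([k1, k2, p1, p2, k3] as OpenCV has them; the pictures are not rectified), "R" (3x3) and "t" (3): a world point X has camera coordinates R X + t. Camera axes: x right, y down, z forward; pixel columns grow to the right and rows downward; lengths in m; the calibration is good to about 2 mm. A picture is of the moment at which its call begins. calibration takes no time and is no camera call.
- finish_job(): hands the job in; it is judged then, once.
Trained networks look in the newest picture that a camera, given by its name, has taken for a name from the list of things; names that differ only in an ending like _2 or _b are one class to them, and where a whole thing is asked for, a point or a joint stands for the part that bears it (a point fixed in the world has none). Each returns a list of dicts, best first, with "score" (0 to 1); they miss things now and then, are a little off and sometimes report something else, mostly with a low value. They report only what shows in the picture. A call takes as long as a camera call. They do not tell look-alikes from the thing itself.
- look_for(camera, query): "extent" ([left, top, right, bottom] in pixels, round what is visible of it).
- cut_out(camera, query): "region" (384x512 bool, what is visible of it) and "extent" ([left, top, right, bottom] in pixels, round what is visible of it).
- tip_of(camera, query): "at" ([row, column] in pixels: a listed point, or the origin of a listed thing).
The state is a dict: "time": time; "q": joint angles; "joint_vel": joint speeds; "joint_torque": joint torques, N m; "tool_pos": TCP position; "tcp_rot": TCP orientation; "wrist_force": force on the tool from outside, world axes, zero at the start; "torque": the same for the moment, N m; "width": opening from 0.0 (shut) to 1.0 (fully open); "grip_force": force on a finger pad.
Only numpy, scipy, OpenCV 4.12 (cv2) and the standard library are available. Lean on these libraries where they do the work, as an engineer would, in place of code of your own. Each camera call takes 0.05 s, during which the arm holds its last target. There are 200 camera calls.

## Task

I am about to screw the loose drawer front onto the bare drawer of the little two-drawer chest, from the inside. Pick the front up by its bar pull, bring it onto the bare drawer with the pull facing outward, and push the drawer gently in against its spring until the front is level and flush with the fitted front beside it, in height as well as in depth, about half way through the spring travel and never right in to the stop. Finish while still holding it there, gripped and steadily pressed, clear of the worktop, and leave the other things alone.

Things in the scene. Friction and masses are not known exactly. Their poses are not given: they have to be found in the camera images.
- front: The loose drawer front: pale wooden board 138 wide (y) x 74 tall (z) x 16 thick (x), 0.18 kg, upright on its lower edge, left or right of the work. Origin: centre of the board's underside; z up; -x out of its outer face. On that face a dark steel pull: upright solid bar over the full height, centred, 16 wide (y), x from -8 to -40, no gap behind: gripped by its two sides, across y.
- front_pull (a point): Point to grip the loose front's bar pull at: middle of the bar, 55 above the board's lower edge, 24 in front of the origin; axes of the front. A gripper's body over it also overhangs the board, whose top is 74 above the lower edge.
- chest: Low wooden chest without a top, fixed: 170 deep (x), 304 wide (y), 76 high. Origin: centre of its underside; z up, -x out of its front, towards the robot. Carcass front edges at x = -85. Left bay (y = +76): drawer with a fitted front and pull like the loose one, half way in: board x = -108 to -92, pull to -140. Right bay (y = -76): bare drawer. 14 mm gap between the fronts when both are in place.
- front_place (a point): Fixed point of the chest (axes of the chest): where the loose front's origin belongs when it is level and flush with the fitted front: chest frame x = -100, y = -76, z = 12. The front's axes are then parallel to the chest's.
- drawer_face (a point): Middle of the flat outer face of the bare plywood drawer box (124 wide, 48 tall, its lower edge 20 and upper edge 68 above the worktop); it moves with the drawer; axes of the chest. At rest it lies at chest frame x = -99, y = -76, z = 44.
- drawer (a joint): How far the bare drawer is pushed in along the chest's +x, in m: 0 at rest (face 14 mm proud of the carcass), 0.014 at the stop. A spring of 1000 N/m, without preload, pushes it out: 7 N at the wanted 0.007, where the front is flush with its neighbour.
- mug: Bystander: two-tone green and white mug, 78x116x101, standing on the side of the work where the front is not; leave it. Origin: on its underside.
- screwdriver: Bystander: screwdriver lying on the worktop to the right of the chest; leave it. Origin: on its underside.
- honey_jar: Bystander: honey jar, 62 wide, 99 high, right of the chest; leave it. Origin: on its underside.
- keys: Bystander: bunch of keys near the front edge of the worktop; leave it. Origin: on its underside.
- lemon: Bystander: lemon at the far right; leave it.
Things that resemble listed ones, but are neither listed nor needed, are in the scene too. Leave any orange look-alike of the front alone.

How it is judged:
On the way:
1. the front is lifted off the worktop in the fingers before it meets the drawer (height (world z) of front above 0.008 m and contact force between the fingers and front above 1 N and value of joint drawer below 0.001 m), for 0.2 s.
At the end, for the whole second after the job is handed in: The program ends holding the front: the drawer is pushed in 4 to 10 mm (flush is 7 mm) with 3 to 12 N between front and chest, the front within 6 mm of its place sideways and in height, within 0.07 rad of square and upright, clear of the worktop, at rest, with the fingers on it (value of joint drawer between 0.004 and 0.01 m and contact force between front and chest between 3 and 12 N and y of front in the frame of front_place between -0.006 and 0.006 m and z of front in the frame of front_place between -0.006 and 0.006 m and angle between the x axis of front and the x axis of chest, either way round below 0.07 rad and angle between the z axis of front and the z axis of chest, either way round below 0.07 rad and contact force between the fingers and front above 1 N and linear speed of front below 0.01 m/s and height (world z) of front above 0.005 m); the arm keeps its last pose, push and grip.
It fails at once if the drawer is pushed right in to its stop (over 13 mm) (value of joint drawer above 0.013 m).
It fails at once if one of the other things is shifted by more than 30 mm (distance of any of mug, screwdriver, honey_jar, keys, lemon from where it was at the start of the episode above 0.03 m).
It also fails if it takes over 38 s, if anything falls off the work surface, if the arm or the gripper's body presses on something with over 40 N, if the wrist force passes 120 N, or if a joint passes its speed limit or range.

## Working session

There is one attempt and no reset: what is moved stays moved. The work goes in short steps, Python scripts to look and compute and a tool call to move; the robot and the scene stay as the last step left them, time stands still between calls to the robot, and variables do not carry over. Pictures are saved under pics/ and viewed, at most 10 in all, crops included, and the job is handed in when it is done.

Besides the shell and the picture viewer there is one more tool, called after "Request:" as name(argument=value, ...), one argument or row to a line, values as JSON. step_arm: Moves the arm, as the interface text tells. Its arguments: {"type":"object","properties":{"targets":{"type":"array","items":{"type":"array"}},"grip_force":{"type":"number"}},"required":["targets"]}

```bash
mkdir -p pics; ls; cat > h.py <<'E'
import numpy as np, cv2
from scipy.spatial.transform import Rotation as Rn
from workcell import *
def px(cam,P):
    c=calibration(cam);r,_=cv2.Rodrigues(np.array(c["R"]))
    return cv2.projectPoints(np.atleast_2d(np.array(P,float)),r,np.array(c["t"],float),np.array(c["camera_matrix"]),np.array(c["dist_coeffs"]))[0][:,0]
def ray(cam,uv):
    c=calibration(cam);R=np.array(c["R"]);t=np.array(c["t"])
    n=cv2.undistortPoints(np.array([[uv]],float),np.array(c["camera_matrix"]),np.array(c["dist_coeffs"]))[0,0]
    return -R.T@t, R.T@np.array([n[0],n[1],1])
def onz(cam,uv,z):
    o,d=ray(cam,uv); return o+d*(z-o[2])/d[2]
def save(cam,name,box=None,s=1):
    im=read_camera(cam)[:,:,::-1]
    if box: im=im[box[1]:box[3],box[0]:box[2]]
    cv2.imwrite(f"pics/{name}.png",cv2.resize(im,None,fx=s,fy=s,interpolation=cv2.INTER_CUBIC))
E
python3 - <<'E'
from h import *
ims=[]
for c in("top","side"):
    save(c,c+"0")
    o,_=ray(c,(256,192)); print(c,o.round(3),onz(c,(256,192),0).round(3))
    for q in("front","chest"):
        for d in look_for(c,q): print(c,q,round(d["score"],2),np.round(d["extent"]))
    for q in("front_pull","front_place","drawer_face","front","chest"):
        for d in tip_of(c,q): print(c,q,"tip",round(d["score"],2),np.round(d["at"],1))
s=read_state();print(s)
E
```

```text
pics
top [ 0.339 -0.134  1.35 ] [ 0.55  -0.131  0.   ]
top front 0.85 [277. 165. 296. 212.]
top front 0.83 [316. 212. 361. 235.]
top chest 0.7 [142. 113. 252. 200.]
top front_pull tip 0.7 [190.9 290.4]
top front_place tip 0.87 [175.7 223.6]
top drawer_face tip 0.58 [173.9 226.9]
top drawer_face tip 0.35 [181.8 382.3]
top front tip 0.94 [216.6 337.6]
top front tip 0.77 [188.8 281. ]
top chest tip 0.56 [154.7 198.2]
side [ 0.221 -0.765  1.032] [ 0.597 -0.077  0.   ]
side front 0.93 [249. 249. 283. 296.]
side front 0.76 [247. 202. 282. 241.]
side chest 0.96 [210. 114. 298. 193.]
side front_pull tip 0.93 [221.4 268.3]
side front_pull tip 0.62 [273.5 260. ]
side front_place tip 0.73 [184.2 250.7]
side drawer_face tip 0.86 [174.3 249.8]
side drawer_face tip 0.63 [145.2 174.4]
side front tip 0.6 [275.  264.6]
side chest tip 0.62 [159.7 256.1]
{'time': 0.8, 'q': array([-1.33993234e+00,  2.63855157e-01,  1.60398289e+00, -2.64387466e-05,
        1.27370196e+00, -3.69068645e-02]), 'joint_vel': array([-0.00010801,  0.0004289 ,  0.00066527,  0.00092915,  0.001394  ,
       -0.00073671]), 'joint_torque': array([ 1.08729229e-03, -5.14979589e+01, -3.67697024e+01,  5.09147037e-05,
        6.04298275e-04, -3.02573625e-06]), 'tool_pos': array([ 0.1785801 , -0.65094843,  0.30391923]), 'tcp_rot': array([ 3.11342170e+00,  4.19362714e-01, -3.15165420e-05]), 'wrist_force': array([-1.33272586,  0.6334345 ,  0.06696862]), 'torque': array([ 0.01661606, -0.0164476 , -0.00454976]), 'grip_force': 0.0, 'width': 0.9986164807924481}
```

```bash
python3 - <<'E'
import cv2,numpy as np
a=cv2.imread("pics/top0.png")[100:250,130:400];b=cv2.imread("pics/side0.png")[100:310,150:360]
a=cv2.resize(a,None,fx=2.9,fy=2.9,interpolation=cv2.INTER_CUBIC);cv2.imwrite("pics/topc.png",a)
b=cv2.resize(b,None,fx=2.85,fy=2.85,interpolation=cv2.INTER_CUBIC);cv2.imwrite("pics/sidec.png",b)
E
```

```text
(no output)
```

View pics/topc.png

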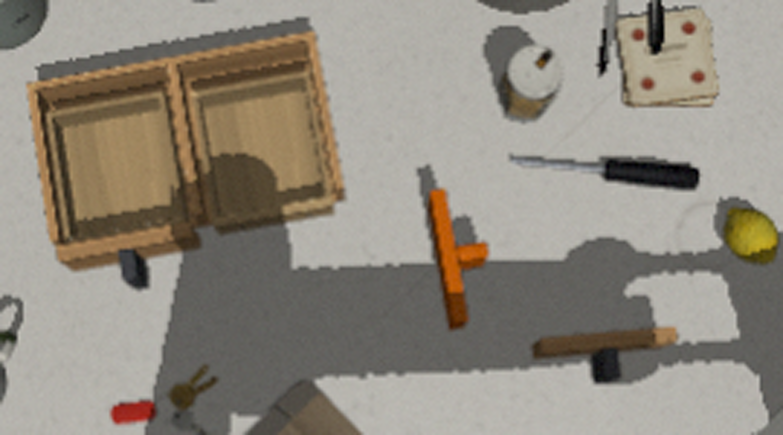

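View pics/sidec.png

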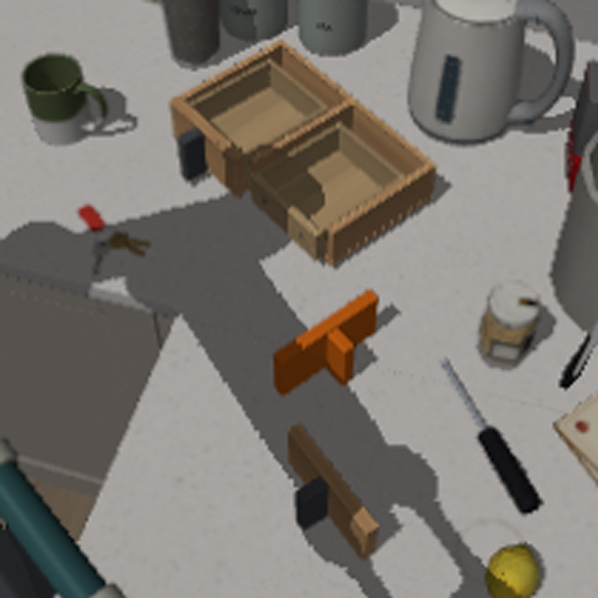

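View pics/top0.png

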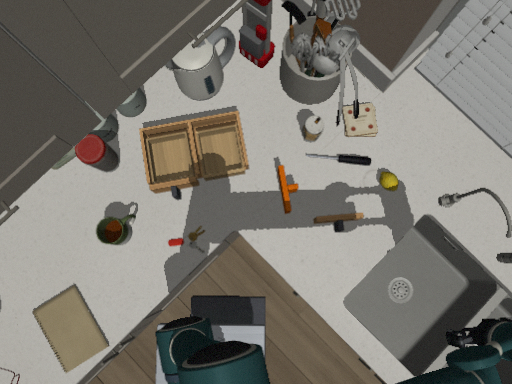

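The candidates for the front in the top view are the orange T-board at about (286,188) and the pale wooden board with the dark pull at about (338,217). The wooden one fits the description, since the orange one is the look-alike. The crop confirms it. Next I fit the silhouettes of the front and the chest in both views.

```bash
cat >> h.py <<'E'
def box(x0,x1,y0,y1,z0,z1): return np.array([[x,y,z] for x in(x0,x1) for y in(y0,y1) for z in(z0,z1)])/1000.
FRONT=[box(-8,8,-69,69,0,74),box(-40,-8,-8,8,0,74)]
CHEST=[box(-85,85,-152,152,0,76),box(-108,-92,7,145,12,86),box(-140,-108,68,84,12,86),box(-99,-85,-138,-14,20,68)]
def place(m,p): # p=x,y,yaw[,z]
    c,s=np.cos(p[2]),np.sin(p[2]); z=p[3] if len(p)>3 else 0
    return [b@np.array([[c,-s,0],[s,c,0],[0,0,1]]).T+[p[0],p[1],z] for b in m]
def sil(cam,boxes,S=4):
    im=np.zeros((384*S,512*S),np.uint8)
    for b in boxes:
        u=(px(cam,b)+.5)*S-.5
        cv2.fillConvexPoly(im,cv2.convexHull(np.round(u*16).astype(np.int32)),1,shift=4)
    return cv2.resize(im.astype(np.float32),(512,384),interpolation=cv2.INTER_AREA)
def fit(m,masks,p0,steps=(.015,.015,.15)):
    from scipy.optimize import minimize
    def cost(p):
        v=0
        for cam,M in masks.items():
            s=sil(cam,place(m,p)); v+=1-np.minimum(s,M).sum()/np.maximum(s,M).sum()
        return v
    best=None
    p0=np.array(p0,float)
    for k in range(2):
        sim=np.vstack([p0]+[p0+np.eye(len(p0))[i]*steps[i]/(1+4*k) for i in range(len(p0))])
        r=minimize(cost,p0,method="Nelder-Mead",options=dict(initial_simplex=sim,xatol=1e-4,fatol=1e-4,maxiter=150)); p0=r.x
    return r.x,r.fun
def overlay(cam,im,boxes,col):
    for b in boxes:
        u=np.round(px(cam,b)).astype(int)
        for i in range(8):
            for j in(1,2,4):
                if not i&j: cv2.line(im,tuple(map(int,u[i])),tuple(map(int,u[i|j])),col,1)
E
cat > m.py <<'E'
from h import *
fm,cm,ims={},{},{}
for c in("top","side"):
    ims[c]=read_camera(c)[:,:,::-1].copy(); hsv=cv2.cvtColor(ims[c],cv2.COLOR_BGR2HSV)
    for d in cut_out(c,"front"):
        r=d["region"]; sat=(hsv[...,1][r]>200).mean(); print(c,round(d["score"],2),np.round(d["extent"]),r.sum(),"orange",round(sat,2))
        if sat<.4 and c not in fm and d["score"]>.4: fm[c]=r.astype(np.float32)
    d=cut_out(c,"chest")[0]; r=d["region"]; print("chest",d["score"],np.round(d["extent"]),r.sum()); cm[c]=r.astype(np.float32)
g=onz("top",(338,217),.04); print(g)
cen=onz("top",(197,155),.05); print(cen)
fp=min((fit(FRONT,fm,[g[0],g[1],a]) for a in(0,-.3,.3)),key=lambda t:t[1]); print("front",fp)
cp=min((fit(CHEST,cm,[cen[0],cen[1],a]) for a in(0,.25,-.25)),key=lambda t:t[1]); print("chest",cp)
np.savez("est.npz",f=fp[0],c=cp[0])
for c,bx in(("top",(130,100,400,250)),("side",(190,100,330,310))):
    im=ims[c]
    B=[(px(c,b),) for b in[]]
    S=4; big=cv2.resize(im,None,fx=S,fy=S,interpolation=cv2.INTER_CUBIC)
    for boxes,col in((place(FRONT,fp[0]),(255,0,255)),(place(CHEST,cp[0]),(255,255,0))):
        for b in boxes:
            u=np.round(px(c,b)*S+1.5).astype(int)
            for i in range(8):
                for j in(1,2,4):
                    if not i&j: cv2.line(big,tuple(map(int,u[i])),tuple(map(int,u[i|j])),col,1)
    o=big[bx[1]*S:bx[3]*S,bx[0]*S:bx[2]*S]; k=600/max(o.shape[:2]) ; ims[c]=cv2.resize(o,None,fx=k*(1 if c=="top" else 1),fy=k,interpolation=cv2.INTER_AREA)
h=max(i.shape[0] for i in ims.values()); 
out=np.hstack([cv2.copyMakeBorder(i,0,h-i.shape[0],0,0,cv2.BORDER_CONSTANT) for i in ims.values()])
cv2.imwrite("pics/ov.png",cv2.resize(out,None,fx=800/out.shape[1],fy=800/out.shape[1],interpolation=cv2.INTER_AREA)); 
E
python3 m.py
```

```text
top 0.92 [316. 213. 361. 232.] 446 orange 0.0
top 0.88 [278. 165. 300. 214.] 377 orange 0.87
chest 0.85 [139. 112. 249. 199.] 6692
side 0.82 [252. 248. 284. 296.] 708 orange 0.0
side 0.66 [246. 201. 283. 240.] 670 orange 0.9
side 0.33 [209. 116. 304. 192.] 4262 orange 0.0
chest 0.7 [210. 115. 300. 194.] 4227
[ 0.46973423 -0.37613411  0.04      ]
[0.65394443 0.04837722 0.05      ]
front (array([ 0.46656854, -0.3736286 ,  0.10338048]), np.float64(0.18298113346099854))Traceback (most recent call last):
  File "m.py", line 12, in <module>
    cp=min((fit(CHEST,cm,[cen[0],cen[1],a]) for a in(0,.25,-.25)),key=lambda t:t[1]); print("chest",cp)
  File "m.py", line 12, in <genexpr>
    cp=min((fit(CHEST,cm,[cen[0],cen[1],a]) for a in(0,.25,-.25)),key=lambda t:t[1]); print("chest",cp)
            ~~~^^^^^^^^^^^^^^^^^^^^^^^^^^^^
  File "h.py", line 40, in fit
    r=minimize(cost,p0,method="Nelder-Mead",options=dict(initial_simplex=sim,xatol=1e-4,fatol=1e-4,maxiter=150)); p0=r.x
    res = _minimize_neldermead(fun, x0, args, callback, bounds=bounds,
                               **options)
    fsim[j] = func(sim[j])
              ~~~~^^^^^^^^
    fx = function(np.copy(x), *(wrapper_args + args))
  File "h.py", line 34, in cost
    s=sil(cam,place(m,p)); v+=1-np.minimum(s,M).sum()/np.maximum(s,M).sum()
  File "h.py", line 26, in sil
    u=(px(cam,b)+.5)*S-.5
       ~~^^^^^^^
  File "h.py", line 5, in px
    c=calibration(cam);r,_=cv2.Rodrigues(np.array(c["R"]))
ValueError: time passes only in moves, steps and waits
```

```bash
sed -i 's/^from workcell import \*/from workcell import *\nimport workcell as _w, functools\ncalibration=functools.lru_cache(None)(_w.calibration)/' h.py; python3 m.py
```

```text
top 0.81 [315. 208. 360. 235.] 434 orange 0.0
top 0.76 [278. 165. 298. 217.] 444 orange 0.78
chest 0.64 [141. 111. 249. 200.] 6621
side 0.94 [246. 202. 280. 239.] 695 orange 0.87
side 0.76 [252. 248. 282. 297.] 721 orange 0.0
chest 0.93 [213. 114. 297. 194.] 4170
[ 0.46973423 -0.37613411  0.04      ]
[0.65394443 0.04837722 0.05      ]
front (array([ 0.46691912, -0.37317452,  0.08943021]), np.float64(0.20036667585372925))
chest (array([0.67450191, 0.05813653, 0.18979928]), np.float64(0.06937682628631592))
```

View pics/ov.png

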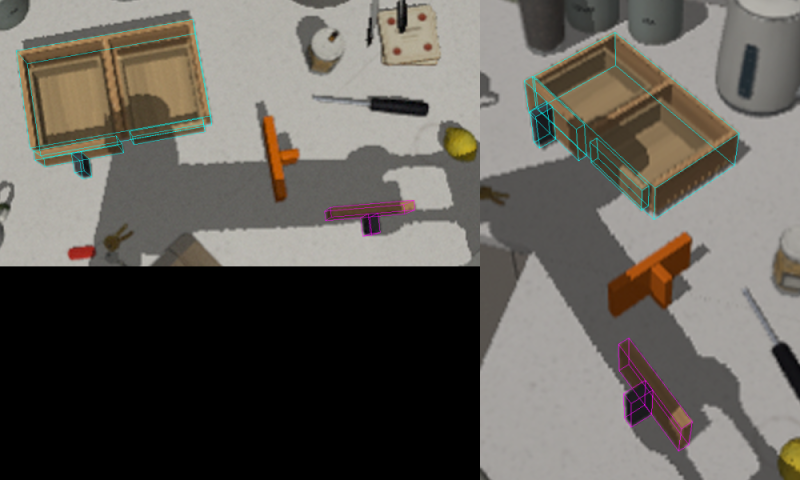

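```bash
cat >> h.py <<'E'
def pose():
    s=read_state(); return np.array(s["tool_pos"]),Rn.from_rotvec(s["tcp_rot"])
def goal(xy,yaw,z): # tool down, tool x along yaw
    return np.array([xy[0],xy[1],z]), Rn.from_matrix([[np.cos(yaw),np.sin(yaw),0],[np.sin(yaw),-np.cos(yaw),0],[0,0,-1]])
def plan(gp,gr):
    p,r=pose(); turn=(r.inv()*gr).as_rotvec(); sh=gr.inv().apply(gp-p)*1000
    print("turn first",turn.round(4),"then shift mm",sh.round(1),"norm",np.linalg.norm(sh).round(1))
E
python3 - <<'E'
from h import *
e=np.load("est.npz");f=e["f"];c=e["c"]
def w(p,v): return np.array(p[:2])+[np.cos(p[2])*v[0]-np.sin(p[2])*v[1],np.sin(p[2])*v[0]+np.cos(p[2])*v[1]]
g=w(f,(-.026,0)); print("grip",g); plan(*goal(g,.095,.055+.054+.1))
print("place",w(c,(-.1,-.076)),"tcp at place",w(c,(-.126,-.076)))
print("keys",[ (d["score"],onz("top",((d["extent"][0]+d["extent"][2])/2,(d["extent"][1]+d["extent"][3])/2),0)) for d in look_for("top","keys")])
E
```

```text
grip [ 0.44102302 -0.37549661]
turn first [-0.      0.      0.1728] then shift mm [ 287.4 -249.3   94.9] norm 392.1
place [ 0.59063599 -0.03536485] tcp at place [ 0.5651029  -0.04027006]
keys [(0.84, array([0.39875405, 0.08435003, 0.        ]))]
```

Request:
step_arm(
  targets=[
    [[0,0,0.086],[0,0,0],85],
    [[0,0,0.087],[0,0,0],85],
    [[0,0,0],[28.7,-24.9,0],85],
    [[0,0,0],[28.7,-24.9,0],85],
    [[0,0,0],[28.7,-24.9,0],85],
  ],
)

```text
time: 1.87
tool_pos: [0.2575, -0.5678, 0.3037]
tcp_rot: [-3.138, -0.146, -0.0]
wrist_force: [0.4, -0.7, -0.0]
width: 0.999
grip_force: 0.0
```

Request:
step_arm(
  targets=[
    [[0,0,0],[28.7,-24.9,0],85],
    [[0,0,0],[28.7,-24.9,0],85],
    [[0,0,0],[28.7,-24.9,0],85],
    [[0,0,0],[28.7,-24.9,0],85],
    [[0,0,0],[28.7,-24.9,20],85],
  ],
)

```text
time: 2.28
tool_pos: [0.3901, -0.4321, 0.2891]
tcp_rot: [3.131, 0.148, 0.009]
wrist_force: [1.0, -0.7, 0.9]
width: 0.991
grip_force: 0.0
```

Request:
step_arm(
  targets=[
    [[0,0,0],[28.7,-24.9,20],85],
    [[0,0,0],[28.7,-24.9,20],85],
    [[0,0,0],[0,0,20],85],
    [[0,0,0],[0,0,15],85],
    [[0,0,0],[0,0,0],85],
  ],
)

```text
time: 2.7
tool_pos: [0.4374, -0.3758, 0.2068]
tcp_rot: [-3.133, -0.152, 0.008]
wrist_force: [-0.3, 0.0, 0.0]
width: 0.997
grip_force: 0.0
```

```bash
python3 - <<'E'
from h import *
e=np.load("est.npz");f=e["f"]
g=np.array(f[:2])-.026*np.array([np.cos(f[2]),np.sin(f[2])])
plan(*goal(g,.095,.109)); s=read_state(); print(s["time"],s["tool_pos"],s["q"])
save("side","close",(215,190,335,310),5)
E
```

```text
turn first [-0.0052  0.0046  0.0019] then shift mm [ 3.7  0.1 97.8] norm 97.8
2.7 [ 0.43736887 -0.37578832  0.20675642] [-7.52975225e-01  1.63134199e-01  1.91265280e+00 -7.62658986e-05
  1.07273197e+00  7.21006668e-01]
```

View pics/close.png

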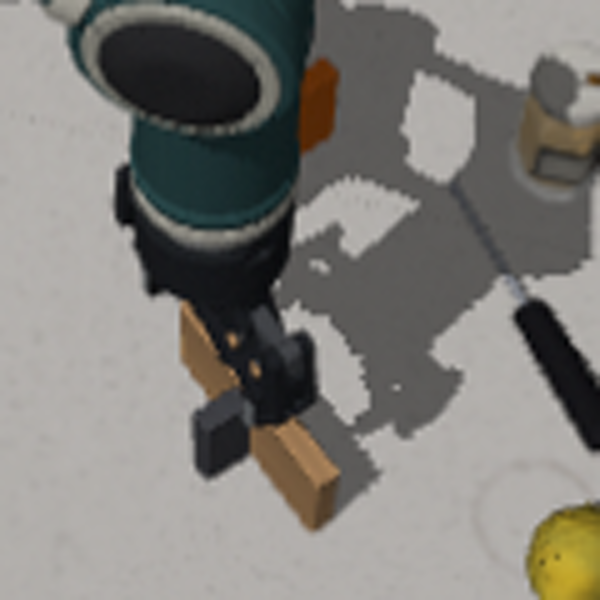

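The crop shows the open fingers above the pull at about (245,400) in the crop, with the board upright. I descend slowly, keeping about 2 mm back from the board.

Request:
step_arm(
  targets=[
    [[0,0,0],[0.5,0,20],70],
    [[0,0,0],[0.5,0,20],70],
    [[0,0,0],[0.5,0,20],70],
    [[0,0,0],[0,0,15],70],
    [[0,0,0],[0,0,0],70],
  ],
)

```text
time: 3.17
tool_pos: [0.4384, -0.3778, 0.1337]
tcp_rot: [-3.135, -0.147, 0.004]
wrist_force: [-0.2, 0.5, -1.6]
width: 0.817
grip_force: 0.0
```

```bash
python3 - <<'E'
from h import *
e=np.load("est.npz");f=e["f"]
g=np.array(f[:2])-.026*np.array([np.cos(f[2]),np.sin(f[2])])
plan(*goal(g,.095,.109))
save("side","close2",(215,190,335,310),5)
E
```

```text
turn first [-0.0031  0.0027 -0.0014] then shift mm [ 2.8 -2.  24.7] norm 24.9
```

View pics/close2.png

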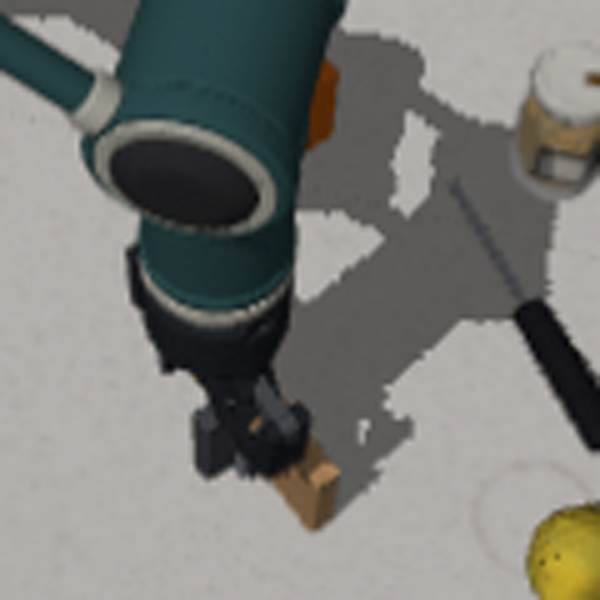

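The near finger, at about (275,460) in the crop, sits in front of the board beside the pull. I go on down, then close.

Request:
step_arm(
  targets=[
    [[0,0,0],[0,-1,8],70],
    [[0,0,0],[0,-1,8],70],
    [[0,0,0],[0,0,8],70],
    [[0,0,0],[0,0,0],70],
  ],
)

```text
time: 3.55
tool_pos: [0.439, -0.3756, 0.1104]
tcp_rot: [-3.137, -0.149, 0.002]
wrist_force: [-1.1, 0.6, 0.4]
width: 0.817
grip_force: 0.0
```

Request:
step_arm(
  targets=[
    [[0,0,0],[0,0,0],20],
    [[0,0,0],[0,0,0],0],
    [[0,0,0],[0,0,0],0],
    [[0,0,0],[0,0,0],0],
    [[0,0,0],[0,0,0],0],
  ],
  grip_force=100,
)

```text
time: 3.97
tool_pos: [0.4402, -0.3767, 0.1125]
tcp_rot: [3.137, 0.149, 0.002]
wrist_force: [0.5, -1.4, -1.3]
width: 0.172
grip_force: 97.3
```

Request:
step_arm(
  targets=[
    [[0,0,0],[0,0,0],0],
    [[0,0,0],[0,0,0],0],
    [[0,0,0],[0,0,0],0],
  ],
)

```text
time: 4.22
tool_pos: [0.4402, -0.3767, 0.1124]
tcp_rot: [3.137, 0.149, 0.002]
wrist_force: [0.6, -1.2, 4.3]
width: 0.17
grip_force: 98.1
```

Request:
step_arm(
  targets=[
    [[0,0,0],[0,0,-10],0],
    [[0,0,0],[0,0,-20],0],
    [[0,0,0],[0,0,-25],0],
    [[0,0,0],[0,0,-25],0],
    [[0,0,0],[0,0,-20],0],
  ],
)

```text
time: 4.63
tool_pos: [0.4394, -0.3757, 0.2129]
tcp_rot: [-3.137, -0.149, 0.001]
wrist_force: [0.2, -0.8, -3.6]
width: 0.17
grip_force: 97.4
```

```bash
cat > p.py <<'E'
from h import *
import sys
c=np.load("est.npz")["c"]; 
def w(p,v): return np.array(p[:2])+[np.cos(p[2])*v[0]-np.sin(p[2])*v[1],np.sin(p[2])*v[0]+np.cos(p[2])*v[1]]
g=w(c,(float(sys.argv[1]),-.076)); plan(*goal(g,c[2],float(sys.argv[2])))
s=read_state(); print(s["time"],s["tool_pos"],s["wrist_force"],s["width"],s["grip_force"])
E
python3 p.py -.22 .21
```

```text
turn first [-0.0008  0.0006 -0.0949] then shift mm [  92.8 -305.7    2.9] norm 319.5
4.6333 [ 0.43935688 -0.37574873  0.21286457] [ 0.22588117 -0.82368141 -3.58463946] 0.1703479813481756 97.40153431892395
```

Request:
step_arm(
  targets=[
    [[0,0,-0.047],[0,0,0],0],
    [[0,0,-0.048],[0,0,0],0],
    [[0,0,0],[5,-16,0],0],
    [[0,0,0],[8,-26,0],0],
    [[0,0,0],[8,-26,0],0],
  ],
)

```text
time: 5.05
tool_pos: [0.4466, -0.3039, 0.2108]
tcp_rot: [-3.126, -0.293, 0.003]
wrist_force: [0.6, 1.0, -2.1]
width: 0.175
grip_force: 97.7
```

Request:
step_arm(
  targets=[
    [[0,0,0],[8,-26,0],0],
    [[0,0,0],[8,-26,0],0],
    [[0,0,0],[8,-26,0],0],
    [[0,0,0],[8,-26,0],0],
    [[0,0,0],[8,-26,0],0],
  ],
)

```text
time: 5.47
tool_pos: [0.461, -0.1678, 0.2108]
tcp_rot: [-3.126, -0.296, 0.003]
wrist_force: [-0.7, 0.3, -1.7]
width: 0.175
grip_force: 97.7
```

Request:
step_arm(
  targets=[
    [[0,0,0],[8,-26,0],0],
    [[0,0,0],[8,-26,0],0],
    [[0,0,0],[8,-28,0],0],
    [[0,0,0],[7.5,-28,0],0],
    [[0,0,0],[0,0,0],0],
  ],
)

```text
time: 5.88
tool_pos: [0.4713, -0.0534, 0.2108]
tcp_rot: [-3.123, -0.301, 0.004]
wrist_force: [0.1, 0.1, -2.0]
width: 0.174
grip_force: 98.1
```

```bash
python3 p.py -.22 .1244; python3 - <<'E'
from h import *
e=np.load("est.npz"); cs=[]
# side view is the useful one for the chest; held front pose
for c in("side","top"):
    for d in cut_out(c,"front"): print(c,round(d["score"],2),np.round(d["extent"]),d["region"].sum())
save("side","held",(200,100,350,220),5)
E
```

```text
turn first [-0.0038  0.002   0.0026] then shift mm [ 0.6  4.8 86.4] norm 86.5
5.8833 [ 0.47134085 -0.0534189   0.2107509 ] [ 0.08530692  0.1370373  -2.04821487] 0.17408253776457 98.13181400299072
side 0.72 [252. 271. 282. 296.] 239
top 0.81 [315. 208. 360. 235.] 434
top 0.76 [278. 165. 298. 217.] 444
```

View pics/held.png

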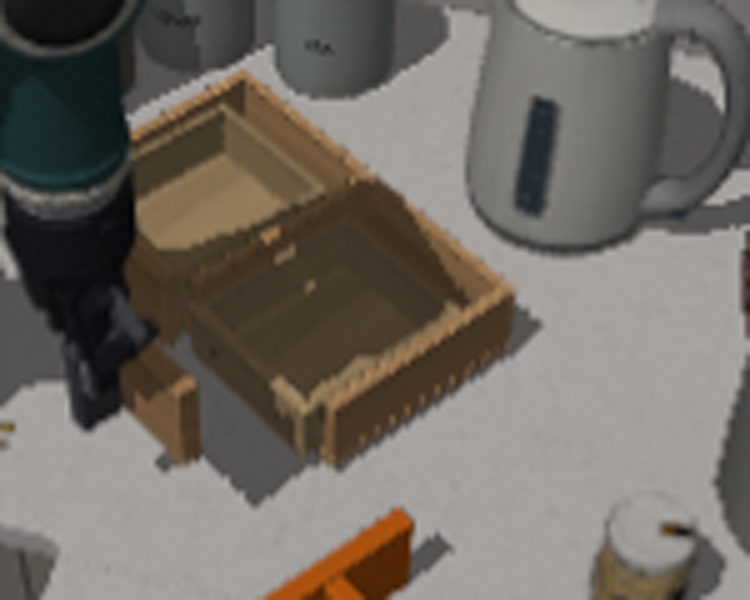

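The front is held upright at crop (160,410), outside the bare drawer and with its pull towards the robot. I check the chest fit against its visible corners and lower the front.

Request:
step_arm(
  targets=[
    [[0,0,0],[0,1.5,20],0],
    [[0,0,0],[0,1.5,25],0],
    [[0,0,0],[0,1.5,25],0],
    [[0,0,0],[0,0,13],0],
    [[0,0,0],[0,0,0],0],
  ],
)

```text
time: 6.45
tool_pos: [0.4703, -0.0632, 0.1249]
tcp_rot: [-3.126, -0.294, 0.012]
wrist_force: [-1.2, -0.2, -2.2]
width: 0.172
grip_force: 98.1
```

```bash
python3 p.py -.22 .1244; python3 - <<'E'
from h import *
c=np.load("est.npz")["c"]; p,r=pose()
C=place([np.array([[-.085,-.152,0],[-.085,-.152,.076],[.085,-.152,.076],[.085,.152,.076]])],c)[0]
print("side pred",px("side",C).round(1),"seen (266.4,193)(266,180)(303,158)(249,114.5)")
yaw=np.arctan2(*(r.as_matrix()[:2,0][::-1])); f=[*(p[:2]+.0265*np.array([np.cos(yaw),np.sin(yaw)])),yaw,p[2]-.1124]
im=read_camera("side")[:,:,::-1]; S=5
big=cv2.resize(im,None,fx=S,fy=S,interpolation=cv2.INTER_CUBIC)
for bs,col in((place(FRONT,f),(255,0,255)),(place(CHEST,c),(255,255,0))):
  for b in bs:
    u=np.round(px("side",b)*S+2).astype(int)
    for i in range(8):
      for j in(1,2,4):
        if not i&j: cv2.line(big,tuple(map(int,u[i])),tuple(map(int,u[i|j])),col,1)
cv2.imwrite("pics/low.png",big[500:1100,1000:1750])
read_camera("top"); 
for d in cut_out("top","chest")[:1]: print(d["score"],d["extent"])
E
```

```text
turn first [-0.0028  0.0077 -0.0022] then shift mm [ 3.4 -4.7  0.5] norm 5.8
6.45 [ 0.4703228  -0.06321729  0.12492616] [-1.24409368 -0.17948523 -2.20411583] 0.17161319664688357 98.14329385757446
side pred [[265.7 195.6]
 [266.2 181.9]
 [302.9 157.9]
 [248.6 113.7]] seen (266.4,193)(266,180)(303,158)(249,114.5)
0.94 [138.4, 111.5, 248.3, 201.8]
```

View pics/low.png

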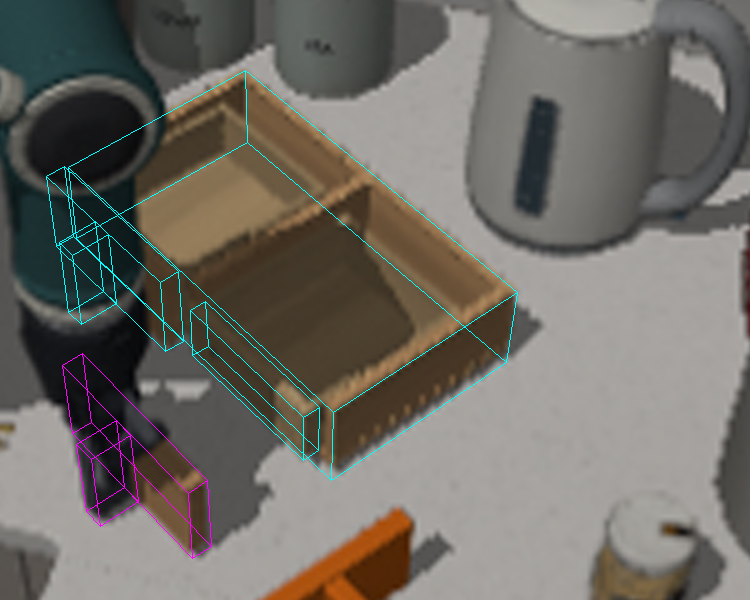

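The chest model fits to about 1–2 px, and the held front matches its predicted outline. I approach to about 12 mm before contact, then compare front and chest directly.

Request:
step_arm(
  targets=[
    [[0,0,0],[15,-2.5,0],0],
    [[0,0,0],[20,-2,0],0],
    [[0,0,0],[20,0,0],0],
    [[0,0,0],[15,0,0],0],
    [[0,0,0],[0,0,0],0],
  ],
)

```text
time: 7.02
tool_pos: [0.5464, -0.0452, 0.1317]
tcp_rot: [3.126, 0.298, 0.012]
wrist_force: [0.1, -0.5, -1.4]
width: 0.176
grip_force: 98.3
```

```bash
python3 p.py -.126 .1244; python3 - <<'E'
from h import *
a=read_camera("side")[125:205,200:280,::-1]; b=read_camera("top")[130:210,175:255,::-1]
cv2.imwrite("pics/near.png",np.hstack([cv2.resize(i,(400,400),interpolation=cv2.INTER_CUBIC) for i in(a,b)]))
E
```

```text
turn first [ 0.0022 -0.0076  0.0001] then shift mm [19.3 -1.4  7.3] norm 20.7
7.0167 [ 0.54640556 -0.04524149  0.13167527] [ 0.0903003  -0.45397047 -1.38684064] 0.17575886228130452 98.3089005947113
```

View pics/near.png

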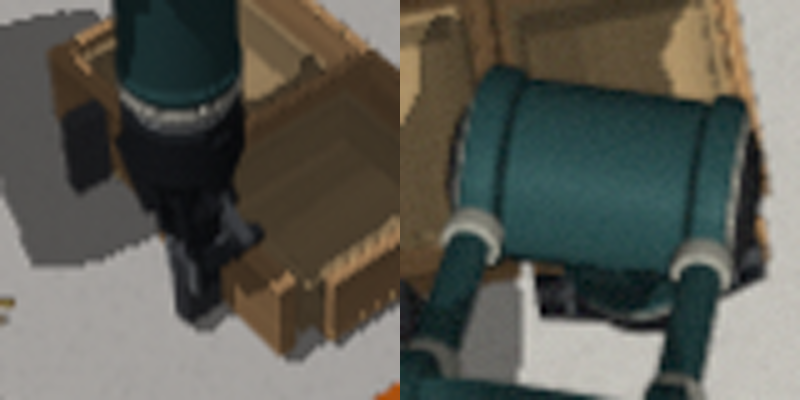

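Request:
step_arm(
  targets=[
    [[0.002,-0.008,0],[0,0,4],0],
    [[0,0,0],[0,0,3],0],
    [[0,0,0],[0,0,0],0],
    [[0,0,0],[0,0,0],0],
  ],
)

```text
time: 7.45
tool_pos: [0.5405, -0.0451, 0.1211]
tcp_rot: [-3.126, -0.297, 0.015]
wrist_force: [-0.1, 0.8, -2.8]
width: 0.175
grip_force: 98.3
```

```bash
python3 p.py -.126 .1244; cat > cmp.py <<'E'
from h import *
c=np.load("est.npz")["c"]; p,r=pose()
yaw=np.arctan2(*(r.as_matrix()[:2,0][::-1])); f=[*(p[:2]+.0265*np.array([np.cos(yaw),np.sin(yaw)])),yaw,p[2]-.1124]
im=read_camera("side")[:,:,::-1]; x0,y0=235,160; S=16
big=cv2.resize(im[y0:y0+36,x0:x0+48],None,fx=S,fy=S,interpolation=cv2.INTER_CUBIC)
big=np.clip(big*1.5,0,255).astype(np.uint8)
for bs,col in((place(FRONT,f)[:1],(255,0,255)),(place(CHEST,c)[:1],(255,255,0))):
  for b in bs:
    u=np.round((px("side",b)-[x0,y0]+.5)*S).astype(int)
    for i in range(8):
      for j in(1,2,4):
        if not i&j: cv2.line(big,tuple(map(int,u[i])),tuple(map(int,u[i|j])),col,1)
cv2.imwrite("pics/cmp.png",big)
E
python3 cmp.py
```

```text
turn first [-0.0025  0.0095 -0.0004] then shift mm [25.1 -0.1 -3.3] norm 25.3
7.45 [ 0.54049182 -0.04512382  0.12109984] [-0.07280505  0.8321257  -2.80306727] 0.1747131233583286 98.27299475669861
```

View pics/cmp.png

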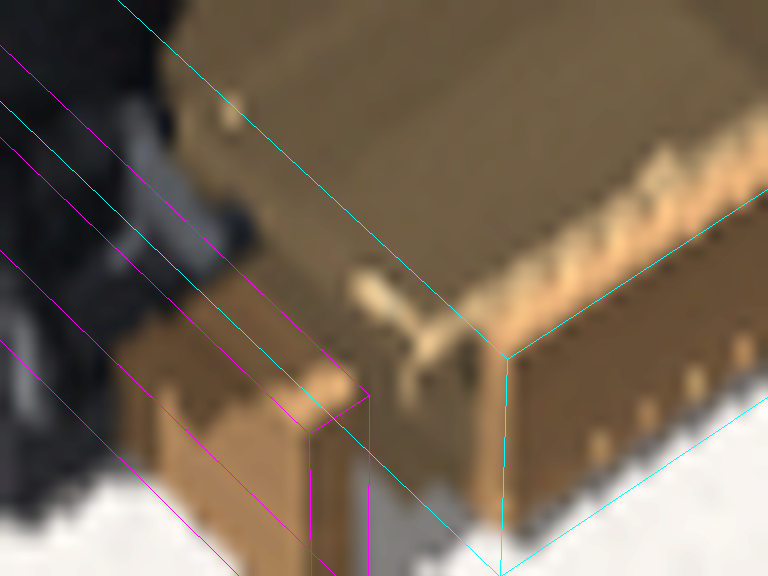

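The sub-pixel comparison puts the front about 2–3 mm too far towards the fitted drawer, with height and angle fine. I let the arm settle and re-measure.

Request:
step_arm(
  targets=[
    [[0,0.008,0],[0,2,0],0],
    [[0,0,0],[0,0,0],0],
    [[0,0,0],[0,0,0],0],
    [[0,0,0],[0,0,0],0],
  ],
)

```text
time: 7.83
tool_pos: [0.5419, -0.0471, 0.1218]
tcp_rot: [-3.125, -0.297, 0.0]
wrist_force: [0.8, -0.3, -2.6]
width: 0.17
grip_force: 98.3
```

Request:
step_arm(
  targets=[
    [[0,0,0],[0,0,0],0],
    [[0,0,0],[0,0,0],0],
  ],
)

```text
time: 8.0
tool_pos: [0.542, -0.047, 0.1217]
tcp_rot: [-3.126, -0.298, 0.0]
wrist_force: [0.1, 0.8, -2.2]
width: 0.171
grip_force: 98.3
```

```bash
python3 p.py -.126 .1244
```

```text
turn first [-0.002  -0.0001  0.    ] then shift mm [24.  -2.2 -2.7] norm 24.2
8.0 [ 0.54196415 -0.04698683  0.12170623] [ 0.08017652  0.76701948 -2.22125527] 0.17098766691797476 98.27316641807556
```

Request:
step_arm(
  targets=[
    [[0,0,0],[3,0,-2.7],0],
    [[0,0,0],[4,0,0],0],
    [[0,0,0],[3,0,0],0],
    [[0,0,0],[0,0,0],0],
    [[0,0,0],[0,0,0],0],
  ],
)

```text
time: 8.42
tool_pos: [0.5521, -0.045, 0.1244]
tcp_rot: [-3.125, -0.298, 0.0]
wrist_force: [0.4, -1.1, -2.5]
width: 0.175
grip_force: 98.3
```

Request:
step_arm(
  targets=[
    [[0,0,0],[2,0,0],0],
    [[0,0,0],[2,0,0],0],
    [[0,0,0],[0,0,0],0],
    [[0,0,0],[0,0,0],0],
  ],
)

```text
time: 8.75
tool_pos: [0.5558, -0.0444, 0.1243]
tcp_rot: [-3.125, -0.298, 0.0]
wrist_force: [0.1, -0.7, -1.9]
width: 0.176
grip_force: 98.3
```

```bash
python3 p.py -.126 .1244
```

```text
turn first [-0.002   0.0001  0.    ] then shift mm [10.  -2.2 -0.1] norm 10.2
8.75 [ 0.55575213 -0.04435642  0.12432454] [ 0.05116339 -0.68367519 -1.86485938] 0.17599212258088875 98.27300548553467
```

Request:
step_arm(
  targets=[
    [[0,0,0],[2,0,0],0],
    [[0,0,0],[0,0,0],0],
    [[0,0,0],[0,0,0],0],
  ],
)

```text
time: 9.0
tool_pos: [0.5576, -0.044, 0.1243]
tcp_rot: [-3.125, -0.298, 0.001]
wrist_force: [-1.5, 0.5, -2.2]
width: 0.173
grip_force: 98.3
```

Request:
step_arm(
  targets=[
    [[0,0,0],[2,0,0],0],
    [[0,0,0],[0,0,0],0],
    [[0,0,0],[0,0,0],0],
  ],
)

```text
time: 9.25
tool_pos: [0.5592, -0.0436, 0.1241]
tcp_rot: [-3.125, -0.298, 0.002]
wrist_force: [-1.5, -1.2, -2.4]
width: 0.173
grip_force: 98.2
```

Request:
step_arm(
  targets=[
    [[0,0,0],[2,0,0],0],
    [[0,0,0],[0,0,0],0],
    [[0,0,0],[0,0,0],0],
  ],
)

```text
time: 9.5
tool_pos: [0.561, -0.0433, 0.1241]
tcp_rot: [-3.125, -0.298, 0.003]
wrist_force: [-3.3, -1.4, -1.2]
width: 0.173
grip_force: 98.4
```

Request:
step_arm(
  targets=[
    [[0,0,0],[2,0,0],0],
    [[0,0,0],[0,0,0],0],
    [[0,0,0],[0,0,0],0],
  ],
)

```text
time: 9.75
tool_pos: [0.5628, -0.0429, 0.124]
tcp_rot: [-3.125, -0.298, 0.004]
wrist_force: [-5.4, -2.5, -0.2]
width: 0.172
grip_force: 98.5
```

Request:
step_arm(
  targets=[
    [[0,0,0],[1.5,0,0],0],
    [[0,0,0],[0,0,0],0],
    [[0,0,0],[0,0,0],0],
  ],
)

```text
time: 10.0
tool_pos: [0.5639, -0.0427, 0.124]
tcp_rot: [-3.125, -0.298, 0.005]
wrist_force: [-6.0, -2.4, -0.6]
width: 0.173
grip_force: 98.6
```

Request:
step_arm(
  targets=[
    [[0,0,0],[0,0,0],0],
    [[0,0,0],[0,0,0],0],
  ],
)

```text
time: 10.17
tool_pos: [0.5639, -0.0428, 0.124]
tcp_rot: [-3.125, -0.298, 0.005]
wrist_force: [-6.4, -1.5, 0.0]
width: 0.174
grip_force: 98.6
```

```bash
python3 p.py -.126 .1244; python3 - <<'E'
from h import *
c=np.load("est.npz")["c"]; p,r=pose()
yaw=np.arctan2(*(r.as_matrix()[:2,0][::-1])); f=[*(p[:2]+.0265*np.array([np.cos(yaw),np.sin(yaw)])),yaw,p[2]-.1124]
im=read_camera("side").astype(int)
for q in("front","front_place","drawer_face"): print(q,[(round(d["score"],2),np.round(d["at"],1)) for d in tip_of("side",q)])
for d in cut_out("side","front"): print(d["score"],np.round(d["extent"]),d["region"].sum())
print("front corners",px("side",place(FRONT,f)[0])[[0,1,4,5]].round(1).tolist()); print("carcass",px("side",place(CHEST,c)[0])[[0,1]].round(1).tolist())
print(im[172:202:2,248:276].sum(2)//3)
E
```

```text
turn first [-0.0022  0.0028  0.0006] then shift mm [ 1.7 -2.2 -0.4] norm 2.8
10.1667 [ 0.56388961 -0.04275978  0.12395661] [-6.40677357 -1.47230206  0.01661895] 0.1742823463013051 98.62122774124146
front [(0.87, array([225.8, 264.9])), (0.85, array([183.9, 246. ]))]
front_place [(0.57, array([183.9, 254. ]))]
drawer_face [(0.58, array([175.8, 247.2]))]
0.74 [239. 176. 263. 197.] 266
0.74 [246. 200. 281. 238.] 668
0.69 [209. 120. 300. 190.] 2642
front corners [[259.6, 196.3], [259.7, 182.9], [263.1, 193.9], [263.5, 180.4]]
carcass [[265.7, 195.6], [266.2, 181.9]]
[[ 55  31  26  29  38  54  44  37  37  54  61  60  60  60  61  61  61  60
   61  60  60  60  60  60  59  72  96  91]
 [ 20  20  22  19  16  34  46  57  60  59  58  61  61  61  60  60  61  60
   59  60  61  60  73  97  93 125 116 117]
 [ 21  28  36  40  45  53  57  56  55  56  59  58  61  59  59  60  59  60
   61  75  98  95 127 117 118 119  97  80]
 [ 44  50  50  48  48  48  45  52  58  57  56  58  60  58  58  61  60  58
   80 120 118 120 120  98  81  50  49  51]
 [ 41  50  51  49  48  49  48  47  46  52  96  91 110 113 111  
[... 524 characters left out ...]
162 161 161 162 163 154 121  87  85  84  83  89  56  55  52  54  52  87
   76  53  57  59  66  75  83 131 160 161]
 [162 161 161 163 163 160 161 153 119  87  85  87  54  53  56  81  74  82
   88  66  77  83 129 161 158 158 160 161]
 [161 161 161 161 161 161 161 161 161 153 119 100  64  71  75  82 130 159
  158 129 131 161 161 161 161 160 161 163]
 [161 160 159 161 161 161 160 158 161 162 161 161 131 129 159 160 162 163
  160 160 162 162 160 161 161 161 161 160]
 [161 162 161 161 161 161 161 160 161 162 160 161 162 161 160 159 160 161
  161 162 160 161 160 160 161 161 160 160]
 [162 161 161 161 162 158 160 161 161 161 161 161 161 161 161 160 161 160
  159 160 160 161 161 161 161 161 160 158]]
```

```bash
python3 - <<'E'
from h import *
c=np.load("est.npz")["c"]
def P(v): return px("side",place([np.array([v])/1000],c)[0])[0]
for x in(-100,):
  for y in(-73,-76,-79):
    a=(P((x-8,y-69,12))+P((x-8,y-69,86)))/2; b=(P((x+8,y-69,12))+P((x+8,y-69,86)))/2
    k=(P((-85,-152,0))+P((-85,-152,76)))/2
    print(y,"outer-carcass",(a-k).round(2),"rear-carcass",(b-k).round(2))
print("bottom outer vs carcass bottom",P((-108,-145,12))-P((-85,-152,0)),"z+5",P((-108,-145,17))-P((-85,-152,0)))
print("top outer vs carcass top",P((-108,-145,86))-P((-85,-152,76)))
print("x+3",P((-105,-145,86))-P((-108,-145,86)))
im=read_camera("side").astype(int)
print(im[174:202,257:270].sum(2)//3)
E
```

```text
-73 outer-carcass [-7.05 -0.36] rear-carcass [-3.42 -2.74]
-76 outer-carcass [-6.47  0.18] rear-carcass [-2.85 -2.2 ]
-79 outer-carcass [-5.9   0.73] rear-carcass [-2.27 -1.66]
bottom outer vs carcass bottom [-6.31722944  0.07744092] z+5 [-6.30675072 -0.7912176 ]
top outer vs carcass top [-6.63049083  0.28975935]
x+3 [ 0.69876146 -0.45298412]
[[ 60  58  61  62  61  61  61  60  60  59  60  60  60]
 [ 58  58  60  60  60  60  60  59  60  60  60  74  87]
 [ 57  60  59  60  60  59  61  59  60  61  75  98  94]
 [ 56  58  59  61  58  59  61  60  60  58  98 113 102]
 [ 56  56  58  60  58  58  60  59  58  80 120 118 119]
 [ 58  56  57  88  93 101  61  58  89 108 125 120 111]
 [ 52  95  90 111 113 111  55  54 104 117 120 100  83]
 [ 65 100 117 111  88  72  50  49  89 112  94  62  51]
 [ 80  75 103  87  52  50  49  44  81  96  50  51  50]
 [ 83  81  80  51  51  49  50  40  80  87  52  51  52]
 [ 82  83  81  51  50  50  50  47  79  84  52  52  53]
 [ 82  83  84  53  53  52  48  52  82  80  53  54  53]
 [ 83  83  83  54  53  52  48  52  84  77  54  53  52]
 [ 85  83  81  53  52  51  47  52  83  77  53  53  53]
 [ 85  86  85  54  51  52  46  52  82  74  53  53  55]
 [ 84  85  90  55  53  53  44  55  84  75  54  53  57]
 [ 84  83  88  57  55  53  54  52  88  75  53  56  58]
 [ 85  84  85  54  53  53  73  58  88  93  59  64  71]
 [ 87  85  87  55  54  56  82  74  82  89  66  76  83]
 [121 103  87  56  55  62  82  82 127 125  76  83 130]
 [153 119 100  63  71  75  83 130 159 158 130 130 162]
 [162 142 139  78  83 128 129 162 161 158 160 162 161]
 [161 161 162 131 129 159 160 162 162 160 160 162 162]
 [162 161 161 162 161 160 158 160 161 159 161 161 162]
 [162 160 161 162 161 160 159 160 161 160 162 161 161]
 [161 160 161 161 160 160 159 161 161 161 161 161 161]
 [162 161 162 161 161 161 161 161 159 159 159 160 161]
 [162 161 161 160 160 159 161 160 158 159 159 160 161]]
```

The front is in contact with about 6.5 N along the chest's axis, so the drawer is about 6.5 mm in. From the grip reference the front is at height about 12 mm. Sideways it is within about 2 mm by pixel edges. I hand it in.

```bash
python3 -c "
from workcell import *
s=read_state();print(s['time'],s['wrist_force'],s['grip_force']);print(finish_job())"
```

```text
10.4667 [-5.90452712 -1.92447203  0.27675183] 98.62013697624207
the job is handed in; nothing more can be done
None
```

I handed the job in at 10.5 s with the front still gripped (about 99 N) and pressed on the bare drawer with 6–6.5 N, so the drawer is about 6–6.5 mm in; by my estimates it sits within about 2 mm sideways and 1 mm in height (images alone could not rule out up to about 4 mm low), but no verdict came back.

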